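Put the kitchen oddments back in their trays

ROBOT

A 6-joint arm with a two-finger parallel gripper is mounted at the origin on a cart in front of the work surface, level with it; the furniture and walls round the work are solid. World frame = base frame: x ahead of the robot, y to its left, z up, the work surface at z = 0. Lengths are in mm, angles in degrees, forces in N, time in s.
With the tool pointing down it reaches from about 225 to 875 mm from the base axis. Payload 3.4 kg.
Tool frame: the origin (TCP) lies on the front face of the gripper's body, between the roots of the fingers; the fingertips stand ctrl.tips_ahead ahead of it and the grasp point (between the pads) lies 54 mm ahead of it (ctrl.tips_ahead is the distance from the TCP to the fingertips, in mm); z points along the fingers, y is the line along which they close (so a half turn about z gives the same grasp; the last joint's range is limited). The gripper opens to 85 mm and grips with 20 to 120 N. Pads are 22 mm wide; open, the fingers measure 114 mm over their backs; the gripper's body (76 mm by 85 mm) begins 54 mm behind the grasp point. The pads swing forward as they close: fully open they stand 13 mm farther back than shut.
Start: joints at [68.812, 15.808, 86.224, -0, 77.962, -6.933], TCP at [141.601, 557.319, 303.928] pointing down, gripper open.
Joint ranges: [-165.64, 165.64], [-43.16, 119.46], [12.63, 154.43], [-67.54, 247.53], [6.08, 155.33], [-154.97, 154.97]. Speed limits (degrees/s): [147.25, 147.25, 180, 180, 180, 180].

INTERFACE

Orientations are given as a 3x3 rotation matrix whose columns are the frame's x, y, z axes.
In Python, from cell import ctrl gives the robot as it stands.
- The arm moves only by the tool carry_out, never from a script. Its argument "steps" is a list of rows, each an object of numbers: "claw": the finger opening in mm, from 0 to 85.4; "x", "y", "z": the shift along the tool's x, y, z in mm; "rx", "ry", "rz": the turn, a rotation vector about the tool's x, y, z in rad. In form: [{"claw": .., "x": .., "y": .., "z": .., "rx": .., "ry": .., "rz": ..}, ...]. A call has 1 to 5 rows; each row shifts and turns the commanded pose from where the row before left it, along the tool's axes as they then stand; what a row does not reach is not made up. A row lasts 1/8 s, in which the tool goes at most 62.5 mm and 10.7 degrees, less where a joint would pass 70% of its speed; a pose out of reach is approached as far as the arm can. A call with a gripper value outside its range is refused whole. The fingers move at their own pace and stop on an object; "newtons" is the grip in N (left out, the last holds). Time passes only in rows, so rows that do not move let the fingers close. It gives the time, the measured TCP pose, the force, the opening and the grip force at its end, in the units of the state.
- ctrl.read_state(): the state, without advancing time (a new reading comes with each control period).
- ctrl.get_image(name): name is "scene" or "top" or "wrist"; returns a dict with "pixels" (384x512x3 uint8, blue, green, red), "camera_matrix" (3x3 intrinsics, pixels), "D" ([k1, k2, p1, p2, k3] as OpenCV has them; the pictures are not rectified), "cam_to_world" (4x4, takes a point from camera to world coordinates); the wrist camera has in their place "hand_eye" (4x4, takes a point from camera to tool coordinates, whose origin is the TCP and whose axes are the flange's). Camera axes: x right, y down, z forward; pixel columns grow to the right and rows downward; lengths in mm; the calibration is good to about 2 mm. A picture is of the moment at which its call begins: read the wrist's pose just before it. There is no depth.
- ctrl.close_job(): hands the job in; it is judged then, once.
Trained networks look in a picture, given as the dict that the camera call returned (one of the last four; its "shot" number tells which), for a name from the list of things; names that differ only in an ending like _2 or _b are one class to them, and where a whole thing is asked for, a point or a joint stands for the part that bears it (a point fixed in the world has none). Each returns a list of dicts, best first, with "score" (0 to 1); they miss things now and then, are a little off and sometimes report something else, mostly with a low value. They report only what shows in the picture. A call takes as long as a camera call. They do not tell look-alikes from the thing itself.
- ctrl.spot_in(picture, label): "position" ([column, row] in pixels, amid what is visible of it).
- ctrl.cut_out(picture, label): "pixels" (384x512 bool, what is visible of it) and "position" ([column, row] in pixels, amid what is visible of it).
- ctrl.tip_of(picture, label): "position" ([column, row] in pixels: a listed point, or the origin of a listed thing).
The state is a dict: "time_s": time; "q": joint angles; "qd": joint speeds; "joint_efforts": joint torques, N m; "eef_pos": TCP position; "tcp_rot": TCP orientation; "force": force on the tool from outside, world axes, zero at the start; "torque": the same for the moment, N m; "grip_width": opening from 0.0 (shut) to 1.0 (fully open); "grip_force": force on a finger pad.
Only numpy, scipy, OpenCV 4.12 (cv2) and the standard library are available. Lean on these libraries where they do the work, as an engineer would, in place of code of your own. Each camera call takes 0.05 s, during which the arm holds its last target. There are 200 camera calls.

TASK

Put the four oddments on the worktop away, each lying flat inside the rim of the wooden tray made for it: the matchbox in the oblong tray and the clothes peg in the long narrow one, both lengthways, the sink strainer in the large round tray and the sink plug in the small round one, both right way up. Leave the egg timer and the coffee scoop where they are, and mind the wall cabinet that hangs over the back of the worktop on the right.

Things in the scene. Friction and masses are not known exactly. Their poses are not given: they have to be found in the camera images.
- matchbox_c (a point): The matchbox: flat cardboard box 36 x 56 x 14 mm, brown card with dark striking sides, about 10 g, lying flat and loose. This point is its centre, 7 mm up; y along the 56 mm length, x across, z up.
- peg_c (a point): The wooden clothes peg: slim wooden bar 15 x 72 x 12 mm, about 10 g, lying loose. This point is its centre, 6 mm up; y along the 72 mm length, x across, z up.
- strainer_c (a point): The sink strainer: round shallow steel basket, loose, about 30 g, 14 mm high; flat rim 63 mm across that takes up the height from 9 to 14 mm, narrower basket (48 mm across) below it. This point is on its axis, 7 mm up; z up. Grasp it across the rim.
- plug_c (a point): The sink plug: round black rubber plug 47 mm across at the top, narrower below, body 16 mm high with a thin wire ring on top (27 mm in all), loose, about 50 g. This point is on its axis, 8 mm up; z up. Grasp it across the body.
- tray_matchbox: Plain brown wooden tray, fixed to the worktop; floor and rim walls 4 mm thick, 8 mm high in all, so its rim stands only 4 mm above its floor. The oblong tray for the matchbox: 58 x 78 mm outside, recess 50 x 70 mm. Origin at the centre of its underside, on the worktop; z up. y along the 78 mm length.
- tray_peg: Plain brown wooden tray, fixed to the worktop; floor and rim walls 4 mm thick, 8 mm high in all, so its rim stands only 4 mm above its floor. The long narrow tray for the peg: 37 x 94 mm outside, recess 29 x 86 mm. Origin at the centre of its underside, on the worktop; z up. y along the 94 mm length.
- tray_strainer: Plain brown wooden tray, fixed to the worktop; floor and rim walls 4 mm thick, 8 mm high in all, so its rim stands only 4 mm above its floor. The large round tray for the strainer: 80 mm across outside, recess 72 mm. Origin at the centre of its underside, on the worktop; z up. 
- tray_plug: Plain brown wooden tray, fixed to the worktop; floor and rim walls 4 mm thick, 8 mm high in all, so its rim stands only 4 mm above its floor. The small round tray for the plug: 68 mm across outside, recess 60 mm. Origin at the centre of its underside, on the worktop; z up. 
- egg_timer: Bystander, to be left alone: round red and white egg timer, 67 mm across, 58 mm high, standing loose. Origin at the centre of its underside, on the worktop; z up. (Overhead, for all the work: a wall cabinet hangs over the back of the worktop to the right of y = 0.14; door fronts at x = 0.594, underside 0.52 above the worktop, door handles out to x = 0.56 from 0.57 up. Left of y = 0.14 all is free above.)
- coffee_scoop: Bystander, to be left alone: small black coffee scoop, 37 x 70 x 25 mm with its short handle towards -y, loose. Origin at the centre of its underside, on the worktop; z up. 
Things that resemble listed ones, but are neither listed nor needed, are in the scene too. There is more than one size of the part that bears plug_c; the job needs the larger.

How it is judged (in metres and radians):
At the end, for the whole second after the job is handed in: Each of the four things lies flat (within 0.06 rad) on the floor of its own tray (no more than 2 mm above it), its centre within 12 mm (strainer 14 mm) of the tray's centre, matchbox and peg lengthways within 0.3 rad (either way round), all released and at rest (horizontal distance between matchbox_c and tray_matchbox below 0.012 m and z of matchbox_c in the frame of tray_matchbox below 0.013 m and angle between each of matchbox_c, peg_c, strainer_c, plug_c's own z axis and vertical below 0.06 rad and linear speed of each of matchbox, peg, strainer, plug below 0.01 m/s and angle between the y axis of matchbox_c and the y axis of tray_matchbox, either way round below 0.3 rad and horizontal distance between peg_c and tray_peg below 0.012 m and z of peg_c in the frame of tray_peg below 0.012 m and angle between the y axis of peg_c and the y axis of tray_peg, either way round below 0.3 rad and horizontal distance between strainer_c and tray_strainer below 0.014 m and z of strainer_c in the frame of tray_strainer below 0.013 m and horizontal distance between plug_c and tray_plug below 0.012 m and z of plug_c in the frame of tray_plug below 0.014 m); the robot touches nothing.
It fails at once if egg timer pushed more than 20 mm from where it stood (distance of egg_timer from where it was at the start of the episode above 0.02 m).
It fails at once if coffee scoop pushed more than 20 mm from where it stood (distance of coffee_scoop from where it was at the start of the episode above 0.02 m).
It also fails if it takes over 90 s, if anything falls off the work surface, if the arm or the gripper's body presses on something with over 40 N, if the wrist force passes 120 N, or if a joint passes its speed limit or range.

## Working session

There is one attempt and no reset: what is moved stays moved. The work goes in short steps, Python scripts to look and compute and a tool call to move; the robot and the scene stay as the last step left them, time stands still between calls to the robot, and variables do not carry over. Pictures are saved under pics/ and viewed, at most 14 in all, crops included, and the job is handed in when it is done.

Besides the shell and the picture viewer there is one more tool, called after "Request:" in YAML: its name, and indented under it one key for each argument. carry_out: Moves the arm, as the interface text tells. Its arguments: {"type":"object","properties":{"steps":{"type":"array","items":{"type":"object","properties":{"claw":{"type":"number"},"x":{"type":"number"},"y":{"type":"number"},"z":{"type":"number"},"rx":{"type":"number"},"ry":{"type":"number"},"rz":{"type":"number"}}}},"newtons":{"type":"number"}},"required":["steps"]}

```bash
mkdir -p pics; ls; cat > h.py <<'E'
import numpy as np, cv2
from cell import ctrl
NAMES=["matchbox_c","peg_c","strainer_c","plug_c","tray_matchbox","tray_peg","tray_strainer","tray_plug","egg_timer","coffee_scoop"]
def c2w(im,st=None):
    if "cam_to_world" in im: return np.array(im["cam_to_world"])
    T=np.eye(4);T[:3,:3]=st["tcp_rot"];T[:3,3]=st["eef_pos"];return T@np.array(im["hand_eye"])
def toworld(im,uv,z,st=None):
    M=c2w(im,st);p=cv2.undistortPoints(np.array(uv,float).reshape(-1,1,2),np.array(im["camera_matrix"]),np.array(im["D"],float)).reshape(-1,2)
    d=np.c_[p,np.ones(len(p))]@M[:3,:3].T;o=M[:3,3]
    return o+d*((z-o[2])/d[:,2])[:,None]
def topix(im,P,st=None):
    M=np.linalg.inv(c2w(im,st));r,_=cv2.Rodrigues(M[:3,:3])
    return cv2.projectPoints(np.array(P,float).reshape(-1,1,3),r,M[:3,3],np.array(im["camera_matrix"]),np.array(im["D"],float))[0].reshape(-1,2)
E
python3 - <<'E'
from h import *
s=ctrl.read_state();print(s["time_s"],s["eef_pos"],s["tcp_rot"],ctrl.tips_ahead,s["force"])
Z=dict(matchbox_c=14,peg_c=12,strainer_c=14,plug_c=16,egg_timer=30,coffee_scoop=12)
ims={}
for n in("top","scene"):
    im=ctrl.get_image(n);ims[n]=im;cv2.imwrite(f"pics/{n}0.png",im["pixels"]);print(n,c2w(im)[:3,3])
    for l in NAMES:
        for r in ctrl.cut_out(im,l)[:4]:
            m=r["pixels"].astype(np.uint8);ys,xs=np.nonzero(m)
            if len(xs)<5: continue
            w=toworld(im,np.c_[xs,ys],Z.get(l,8))[:,:2]
            (c,sz,a)=cv2.minAreaRect(w.astype(np.float32))
            print(l,round(r["score"],2),np.round(r["position"]),"ctr",np.round(c),"sz",np.round(sz),"ang",round(a))
E
```

```text
pics
0.0 [141.42871569 556.91543725 303.02039189] [[-9.69220399e-01  2.46193748e-01 -6.76147732e-04]
 [ 2.46194569e-01  9.69218881e-01 -1.73073464e-03]
 [ 2.29239101e-04 -1.84392722e-03 -9.99998274e-01]] 72.6 [-0.47555656  0.51561528  0.31128177]
top [454.69360119  91.25638744 872.26382646]
matchbox_c 0.93 [179. 237.] ctr [438. 236.] sz [37. 57.] ang 55
peg_c 0.63 [273. 206.] ctr [505.  29.] sz [39. 10.] ang 70
strainer_c 0.58 [130. 211.] ctr [484. 345.] sz [58. 64.] ang 1
plug_c 0.53 [214. 190.] ctr [534. 156.] sz [34. 36.] ang 1
tray_matchbox 0.8 [240. 239.] ctr [421. 108.] sz [60. 79.] ang 19
tray_peg 0.64 [370. 251.] ctr [ 404. -196.] sz [40. 97.] ang 36
tray_strainer 0.75 [138. 160.] ctr [608. 347.] sz [79. 77.] ang 2
tray_plug 0.74 [304. 239.] ctr [430. -46.] sz [67. 64.] ang 45
coffee_scoop 0.73 [339. 202.] ctr [ 516. -130.] sz [67. 35.] ang 76
coffee_scoop 0.18 [184. 175.] ctr [561. 234.] sz [49. 46.] ang 46
scene [ 104.22518617 -242.83682535  677.63629316]
matchbox_c 0.74 [182. 191.] ctr [437. 233.] sz [48. 52.] ang 57
peg_c 0.5 [268. 216.] ctr [507.  38.] sz [72. 18.] ang 67
strainer_c 0.75 [163. 158.] ctr [484. 344.] sz [56. 62.] ang 39
strainer_c 0.55 [181. 194.] ctr [437. 232.] sz [48. 56.] ang 58
plug_c 0.52 [217. 162.] ctr [556. 232.] sz [51. 44.] ang 39
plug_c 0.49 [234. 182.] ctr [529. 154.] sz [37. 33.] ang 40
tray_matchbox 0.57 [215. 226.] ctr [421. 109.] sz [64. 81.] ang 17
tray_matchbox 0.28 [163. 158.] ctr [488. 348.] sz [56. 61.] ang 39
tray_peg 0.6 [335. 319.] ctr [ 402. -198.] sz [38. 93.] ang 36
tray_strainer 0.94 [197. 133.] ctr [605. 346.] sz [79. 75.] ang 39
tray_plug 0.58 [278. 262.] ctr [429. -47.] sz [68. 67.] ang 39
egg_timer 0.74 [332. 252.] ctr [ 503. -123.] sz [68. 37.] ang 42
egg_timer 0.67 [244. 136.] ctr [662. 238.] sz [99. 66.] ang 29
egg_timer 0.31 [219. 162.] ctr [547. 221.] sz [50. 46.] ang 39
coffee_scoop 0.71 [331. 256.] ctr [ 515. -120.] sz [69. 40.] ang 41
```

```bash
python3 - <<'E'
import cv2
a=cv2.imread("pics/top0.png")[110:300,80:430];cv2.imwrite("pics/topc.png",cv2.resize(a,(800,434),interpolation=cv2.INTER_CUBIC))
b=cv2.imread("pics/scene0.png")[100:360,120:400];cv2.imwrite("pics/scenec.png",cv2.resize(b,(640,594),interpolation=cv2.INTER_CUBIC))
E
```

```text
(no output)
```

View pics/topc.png

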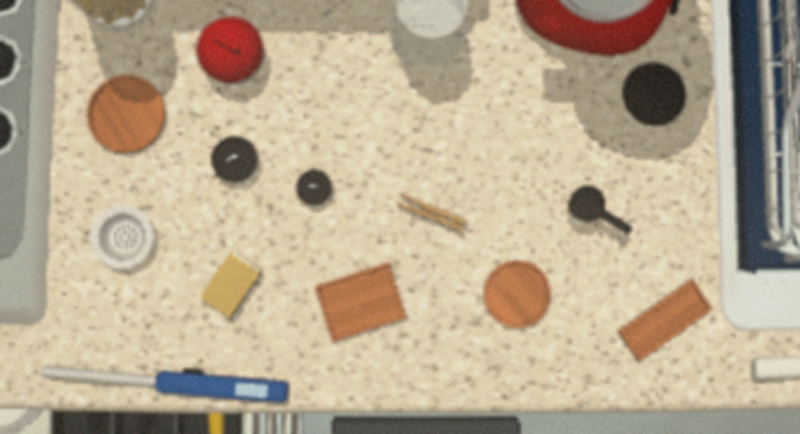

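View pics/scenec.png

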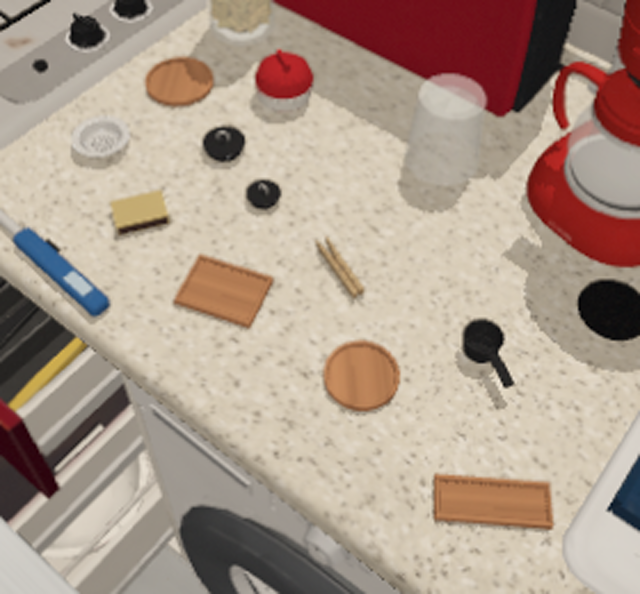

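The large black plug is at top pixel (182,180) and the scene crop puts it at (223,143). Its look-alikes are the small plug at (217,192), the black disc at (366,151) and the scoop bowl at (336,199). I choose (182,180), about 48 mm across. The peg lies at (270,203), the matchbox at (181,235) and the strainer at (134,214).

```bash
cat >> h.py <<'E'
def go(x,y,z,ang=None):
    "tool-frame shift (after the turn) to the target TCP; ang = world angle of tool y, mod 180"
    s=ctrl.read_state();R=np.array(s["tcp_rot"]);p=np.array(s["eef_pos"])
    cur=np.degrees(np.arctan2(R[1,1],R[0,1]));rz=0
    if ang is not None:
        rz=-((ang-cur+90)%180-90)
    # levelled target frame
    a=np.radians(cur-rz);Rt=np.array([[-np.sin(a),np.cos(a),0],[np.cos(a),np.sin(a),0],[0,0,-1]])
    d=R.T@(np.array([x,y,z])-p); d2=Rt.T@(np.array([x,y,z])-p)
    tilt,_=cv2.Rodrigues(R.T@Rt)
    print("t",s["time_s"],"pos",np.round(p,1),"cur",round(cur,1),"q6",round(s["q"][5],1),"claw",round(s["grip_width"]*85.4,1),"gf",np.round(s["grip_force"],1))
    print("  shift before turn",np.round(d,1),"| after turn",np.round(d2,1),"rotvec",np.round(tilt.ravel(),3))
def look(labels,name,Z,view=None):
    s=ctrl.read_state();im=ctrl.get_image("wrist");cv2.imwrite(f"pics/{name}.png",im["pixels"])
    for l in labels:
        for r in ctrl.cut_out(im,l)[:3]:
            ys,xs=np.nonzero(r["pixels"])
            if len(xs)<20: continue
            w=toworld(im,np.c_[xs,ys],Z[l],s)[:,:2].astype(np.float32)
            c,sz,a=cv2.minAreaRect(w);e=cv2.minEnclosingCircle(w)
            a=a+90 if sz[1]>sz[0] else a
            print(l,round(r["score"],2),np.round(r["position"]),"ctr",np.round(c,1),"sz",np.round(sz,1),"long",round(a%180,1),"circ",np.round(e[0],1),round(e[1],1),"edge" if xs.min()<2 or ys.min()<2 or xs.max()>509 or ys.max()>381 else "")
ZT=dict(matchbox_c=12,peg_c=10,strainer_c=13,plug_c=15,tray_matchbox=8,tray_peg=8,tray_strainer=8,tray_plug=8)
E
python3 - <<'E'
from h import *
go(437,235,250,55)
im=ctrl.get_image("scene");print(toworld(im,[[225,117]],0))
w=ctrl.get_image("wrist");print(w["hand_eye"],w["camera_matrix"])
E
```

```text
t 1.1 pos [141.6 557.3 304. ] cur 75.7 q6 -6.9 claw 85.1 gf 0.0
  shift before turn [-365.7 -239.6   53.9] | after turn [-426.9  -94.6   54. ] rotvec [ 0.    -0.     0.362]
[[712.71047307 345.80835271   0.        ]]
[[ 1.56154890e-04 -9.52521112e-01 -3.04472505e-01  7.82316069e+01]
 [ 9.99999918e-01  2.62489175e-04 -3.08308966e-04  1.49246873e-01]
 [ 3.73591536e-04 -3.04472432e-01  9.52521075e-01 -6.92922468e+01]
 [ 0.00000000e+00  0.00000000e+00  0.00000000e+00  1.00000000e+00]] [[310.92270091   0.         249.6588529 ]
 [  0.         310.92270091 185.55360023]
 [  0.           0.           1.        ]]
```

Request:
carry_out:
  steps:
    - {"rz": 0.18,"claw": 60}
    - {"rz": 0.18}
    - {"x": -53,"y": -12,"z": 7}
    - {"x": -53,"y": -12,"z": 7}
    - {"x": -53,"y": -12,"z": 7}

```text
schema error: expected keys claw, x, y, z, rx, ry, rz
```

Request:
carry_out:
  steps:
    - {"x": -53,"y": -12,"z": 7}
    - {"x": -53,"y": -12,"z": 7}
    - {"x": -53,"y": -12,"z": 7}
    - {"x": -53,"y": -12,"z": 7}
    - {"x": -53,"y": -12,"z": 7}

```text
schema error: expected keys claw, x, y, z, rx, ry, rz
```

```bash
python3 - <<'E'
from h import *
print(ctrl.tips_ahead)
go(437,235,250,55)
look(NAMES[:8],"w1",ZT)
E
```

```text
72.6
t 1.2 pos [141.6 557.3 303.9] cur 75.7 q6 -6.9 claw 85.2 gf 0.0
  shift before turn [-365.7 -239.7   53.9] | after turn [-426.9  -94.6   53.9] rotvec [ 0.    -0.     0.362]
```

View pics/w1.png

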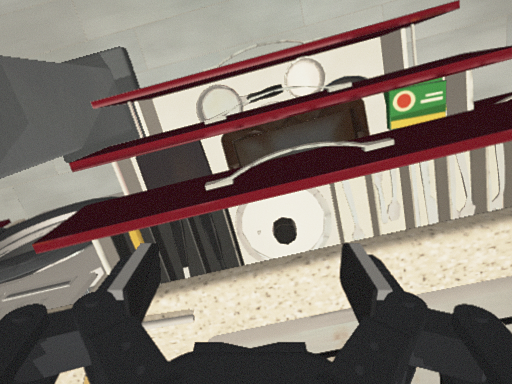

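The move was refused because every key is required. The picture shows only the open drawers, from the start pose, with the fingers at the bottom.

Request:
carry_out:
  steps:
    - {"claw": 60,"x": 0,"y": 0,"z": 0,"rx": 0,"ry": 0,"rz": 0.18}
    - {"claw": 60,"x": 0,"y": 0,"z": 0,"rx": 0,"ry": 0,"rz": 0.18}
    - {"claw": 60,"x": -53,"y": -12,"z": 7,"rx": 0,"ry": 0,"rz": 0}
    - {"claw": 60,"x": -53,"y": -12,"z": 7,"rx": 0,"ry": 0,"rz": 0}
    - {"claw": 60,"x": -53,"y": -12,"z": 7,"rx": 0,"ry": 0,"rz": 0}

```text
time_s: 2.28
eef_pos: [252.3, 435.8, 282.8]
tcp_rot: [[-0.821, 0.571, 0.001], [0.571, 0.821, 0.0], [-0.0, 0.001, -1.0]]
force: [-0.1, 0.1, -0.6]
grip_width: 0.702
grip_force: 0.0
```

Request:
carry_out:
  steps:
    - {"claw": 60,"x": -53,"y": -12,"z": 7,"rx": 0,"ry": 0,"rz": 0}
    - {"claw": 60,"x": -53,"y": -12,"z": 7,"rx": 0,"ry": 0,"rz": 0}
    - {"claw": 60,"x": -53,"y": -12,"z": 7,"rx": 0,"ry": 0,"rz": 0}
    - {"claw": 60,"x": -53,"y": -12,"z": 7,"rx": 0,"ry": 0,"rz": 0}
    - {"claw": 60,"x": -53,"y": -12,"z": 7,"rx": 0,"ry": 0,"rz": 0}

```text
time_s: 2.9
eef_pos: [435.7, 234.7, 248.0]
tcp_rot: [[-0.82, 0.572, 0.001], [0.572, 0.82, 0.001], [-0.0, 0.001, -1.0]]
force: [0.4, 0.3, -0.0]
grip_width: 0.706
grip_force: 0.0
```

```bash
python3 - <<'E'
from h import *
print(ctrl.tips_ahead)
go(437,235,250,55)
look(NAMES[:8],"w2",ZT)
E
```

```text
72.6
t 2.9 pos [435.7 234.7 248. ] cur 55.1 q6 -34.9 claw 60.3 gf 0.0
  shift before turn [-0.9  1.  -2. ] | after turn [-0.9  1.  -2. ] rotvec [0.001 0.    0.002]
matchbox_c 0.89 [255. 166.] ctr [437.6 236.3] sz [36.8 58.4] long 146.3 circ [437.4 237.6] 32.6 
strainer_c 0.84 [373. 144.] ctr [483.5 344.7] sz [63.  62.6] long 84.3 circ [483.6 344.5] 32.2 
plug_c 0.93 [244. 273.] ctr [530.5 159.1] sz [34.8 37.3] long 145.1 circ [530.6 159.5] 19.1 
plug_c 0.72 [303. 255.] ctr [550.3 225. ] sz [17.6 43.5] long 145.7 circ [553.8 230.1] 21.9 
tray_matchbox 0.62 [147. 217.] ctr [421.1 112.2] sz [57.6 80.3] long 107.9 circ [421.  112.5] 47.5 
tray_strainer 0.76 [425. 232.] ctr [604.5 347.3] sz [83.4 78.6] long 20.8 circ [604.8 347.2] 42.7 
tray_plug 0.76 [ 47. 288.] ctr [420.  -42.1] sz [46.5 74.5] long 92.3 circ [429.9 -41.7] 37.4
```

View pics/w2.png

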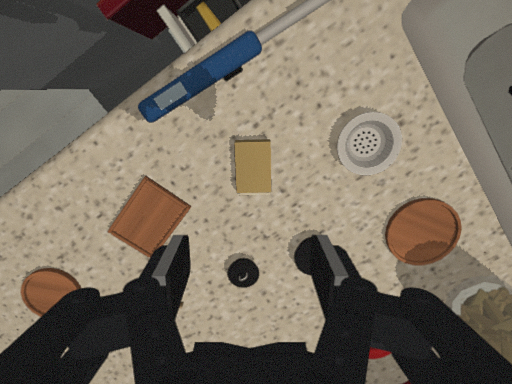

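The wrist view shows the matchbox at (255,166), the small plug at (244,273), the large plug partly hidden at (303,255), the strainer at (373,144) and the matchbox tray at (147,217). Now I descend on the matchbox.

Request:
carry_out:
  steps:
    - {"claw": 58,"x": -1,"y": 2,"z": 57,"rx": 0,"ry": 0,"rz": 0}
    - {"claw": 58,"x": 0,"y": 0,"z": 57,"rx": 0,"ry": 0,"rz": 0}
    - {"claw": 58,"x": 0,"y": 0,"z": 40,"rx": 0,"ry": 0,"rz": 0}
    - {"claw": 58,"x": 0,"y": 0,"z": 17,"rx": 0,"ry": 0,"rz": 0}
    - {"claw": 58,"x": 0,"y": 0,"z": 0,"rx": 0,"ry": 0,"rz": 0}

```text
time_s: 3.98
eef_pos: [435.2, 237.7, 75.9]
tcp_rot: [[-0.821, 0.57, -0.003], [0.57, 0.821, -0.001], [0.002, -0.002, -1.0]]
force: [-0.2, -0.4, 1.2]
grip_width: 0.68
grip_force: 0.0
```

Request:
carry_out:
  steps:
    - {"claw": 28,"x": 0,"y": 0,"z": 0,"rx": 0,"ry": 0,"rz": 0}
    - {"claw": 28,"x": 0,"y": 0,"z": 0,"rx": 0,"ry": 0,"rz": 0}
    - {"claw": 28,"x": 0,"y": 0,"z": 0,"rx": 0,"ry": 0,"rz": 0}
    - {"claw": 28,"x": 0,"y": 0,"z": 0,"rx": 0,"ry": 0,"rz": 0}
  newtons: 25

```text
time_s: 4.47
eef_pos: [437.2, 237.7, 78.2]
tcp_rot: [[-0.82, 0.572, 0.002], [0.572, 0.82, 0.002], [-0.001, 0.003, -1.0]]
force: [-0.5, 0.6, 5.9]
grip_width: 0.412
grip_force: 25.6
```

Request:
carry_out:
  steps:
    - {"claw": 28,"x": 0,"y": 0,"z": -20,"rx": 0,"ry": 0,"rz": 0}
    - {"claw": 28,"x": 0,"y": 0,"z": -30,"rx": 0,"ry": 0,"rz": 0}
    - {"claw": 28,"x": 0,"y": 0,"z": 0,"rx": 0,"ry": 0,"rz": 0}

```text
time_s: 4.85
eef_pos: [437.9, 237.6, 129.0]
tcp_rot: [[-0.82, 0.572, 0.005], [0.572, 0.82, 0.002], [-0.003, 0.004, -1.0]]
force: [0.2, -0.7, -0.2]
grip_width: 0.413
grip_force: 25.0
```

```bash
python3 - <<'E'
from h import *
go(421,110,127,18.5)
look(["matchbox_c","tray_matchbox"],"w3",dict(ZT,matchbox_c=62))
E
```

```text
t 4.85 pos [437.9 237.6 129. ] cur 55.1 q6 -34.6 claw 35.3 gf 25.0
  shift before turn [ -59.1 -114.3    1.7] | after turn [-115.6  -56.5    2. ] rotvec [0.005 0.002 0.639]
matchbox_c 0.71 [250. 250.] ctr [438.7 237.4] sz [36.9 61.1] long 146.1 circ [438.5 237.5] 34.0 
tray_matchbox 0.61 [ 85. 269.] ctr [420.7 113.5] sz [57.6 83.2] long 107.7 circ [421.2 113.5] 48.7
```

View pics/w3.png

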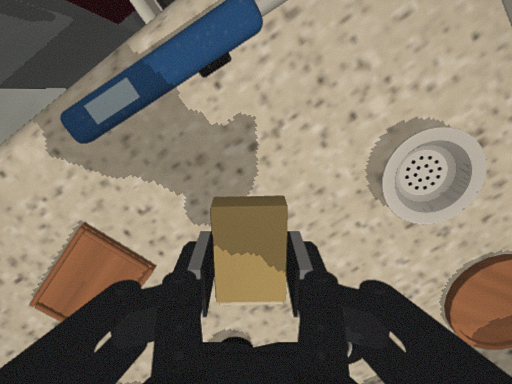

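The box is held level at (250,250), with the tray at (92,275) and the strainer at (435,175). Now to the tray.

Request:
carry_out:
  steps:
    - {"claw": 28,"x": 0,"y": 0,"z": -10,"rx": 0,"ry": 0,"rz": 0.16}
    - {"claw": 28,"x": 0,"y": 0,"z": 0,"rx": 0,"ry": 0,"rz": 0.16}
    - {"claw": 28,"x": 0,"y": 0,"z": 0,"rx": 0,"ry": 0,"rz": 0.16}
    - {"claw": 28,"x": 0,"y": 0,"z": 0,"rx": 0,"ry": 0,"rz": 0.16}
    - {"claw": 28,"x": -40,"y": -19,"z": 0,"rx": 0,"ry": 0,"rz": 0}

```text
time_s: 5.62
eef_pos: [431.6, 194.2, 135.9]
tcp_rot: [[-0.319, 0.948, 0.0], [0.948, 0.319, 0.001], [0.0, 0.0, -1.0]]
force: [1.0, -1.5, -0.3]
grip_width: 0.41
grip_force: 25.0
```

Request:
carry_out:
  steps:
    - {"claw": 28,"x": -40,"y": -19,"z": 0,"rx": 0,"ry": 0,"rz": 0}
    - {"claw": 28,"x": -36,"y": -18,"z": 0,"rx": 0,"ry": 0,"rz": 0}
    - {"claw": 28,"x": 0,"y": 0,"z": 0,"rx": 0,"ry": 0,"rz": 0}

```text
time_s: 6.0
eef_pos: [418.6, 107.5, 135.8]
tcp_rot: [[-0.313, 0.95, -0.003], [0.95, 0.313, -0.001], [0.0, -0.003, -1.0]]
force: [-0.2, 0.5, -0.1]
grip_width: 0.415
grip_force: 25.0
```

```bash
python3 - <<'E'
from h import *
go(421,110.5,82,18.5)
im=ctrl.get_image("top")
r=ctrl.cut_out(im,"tray_matchbox")[0]
look(["matchbox_c","tray_matchbox","tray_plug","peg_c"],"w4",dict(ZT,matchbox_c=72))
go(421,110.5,82,18.5)
E
```

```text
t 6.0 pos [418.6 107.5 135.8] cur 18.2 q6 -13.1 claw 35.4 gf 25.0
  shift before turn [ 2.1  3.4 53.8] | after turn [ 2.1  3.2 53.8] rotvec [-0.003 -0.    -0.005]Traceback (most recent call last):
  File "<stdin>", line 4, in <module>
IndexError: list index out of range
```

Request:
carry_out:
  steps:
    - {"claw": 28,"x": 2,"y": 3,"z": 15,"rx": 0,"ry": 0,"rz": 0}
    - {"claw": 28,"x": 0,"y": 0,"z": 20,"rx": 0,"ry": 0,"rz": 0}
    - {"claw": 28,"x": 0,"y": 0,"z": 10,"rx": 0,"ry": 0,"rz": 0}
    - {"claw": 28,"x": 0,"y": 0,"z": 0,"rx": 0,"ry": 0,"rz": 0}

```text
time_s: 6.6
eef_pos: [421.9, 112.9, 91.2]
tcp_rot: [[-0.317, 0.948, -0.002], [0.948, 0.317, 0.0], [0.001, -0.002, -1.0]]
force: [-0.1, -0.1, -0.3]
grip_width: 0.415
grip_force: 25.0
```

```bash
python3 - <<'E'
from h import *
look(["matchbox_c","tray_matchbox","tray_plug","peg_c"],"w4",dict(ZT,matchbox_c=23))
go(421,110.5,82,18.5)
E
```

```text
matchbox_c 0.66 [251. 247.] ctr [421.8 111.8] sz [36.9 60.6] long 109.4 circ [422.2 112. ] 34.1 
tray_matchbox 0.57 [247. 188.] ctr [421.6 111.4] sz [57.2 78.2] long 108.6 circ [421.5 112.7] 46.4 
peg_c 0.86 [358. 368.] ctr [510.5  51.9] sz [12.6 23.8] long 142.8 circ [510.4  51.7] 12.8 
t 6.85 pos [422.7 112.4  92.4] cur 18.5 q6 -12.7 claw 35.2 gf 25.0
  shift before turn [-1.3 -2.3 10.4] | after turn [-1.3 -2.3 10.4] rotvec [ 0.001  0.    -0.001]
```

View pics/w4.png

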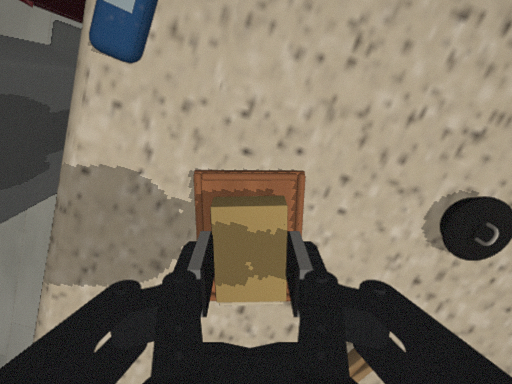

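The box sits over the tray recess at (250,247), centred and aligned with the tray. Lower, release and rise.

Request:
carry_out:
  steps:
    - {"claw": 28,"x": 0,"y": 0,"z": 9,"rx": 0,"ry": 0,"rz": 0}
    - {"claw": 28,"x": 0,"y": 0,"z": 0,"rx": 0,"ry": 0,"rz": 0}
    - {"claw": 46,"x": 0,"y": 0,"z": 0,"rx": 0,"ry": 0,"rz": 0}
    - {"claw": 46,"x": 0,"y": 0,"z": 0,"rx": 0,"ry": 0,"rz": 0}
    - {"claw": 46,"x": 0,"y": 0,"z": -10,"rx": 0,"ry": 0,"rz": 0}

```text
time_s: 7.48
eef_pos: [421.7, 112.2, 92.8]
tcp_rot: [[-0.316, 0.949, -0.002], [0.949, 0.316, -0.0], [0.0, -0.002, -1.0]]
force: [0.2, 0.4, -0.3]
grip_width: 0.537
grip_force: 0.0
```

Request:
carry_out:
  steps:
    - {"claw": 46,"x": 0,"y": 0,"z": -50,"rx": 0,"ry": 0,"rz": 0}
    - {"claw": 46,"x": 0,"y": 0,"z": -50,"rx": 0,"ry": 0,"rz": 0.18}
    - {"claw": 46,"x": 0,"y": 0,"z": 0,"rx": 0,"ry": 0,"rz": 0.18}
    - {"claw": 46,"x": 0,"y": 0,"z": 0,"rx": 0,"ry": 0,"rz": 0.18}
    - {"claw": 46,"x": 0,"y": 0,"z": 0,"rx": 0,"ry": 0,"rz": 0.18}

```text
time_s: 8.1
eef_pos: [422.2, 112.2, 193.9]
tcp_rot: [[0.393, 0.92, 0.001], [0.92, -0.393, 0.0], [0.001, 0.001, -1.0]]
force: [0.7, -0.5, -0.5]
grip_width: 0.538
grip_force: 0.0
```

```bash
python3 - <<'E'
from h import *
look(["matchbox_c","tray_matchbox","tray_plug","peg_c"],"w5",dict(ZT,matchbox_c=16))
go(507,36,190,157)
E
```

```text
matchbox_c 0.83 [251. 182.] ctr [423.  111.4] sz [37.8 58. ] long 109.6 circ [423.5 111.8] 33.0 
tray_matchbox 0.95 [260. 161.] ctr [422.4 110.6] sz [58.  77.7] long 108.2 circ [422.1 110.7] 47.4 
tray_plug 0.86 [298. 321.] ctr [408.9 -36.1] sz [59.9 22. ] long 82.8 circ [414.1 -36.7] 30.2 
peg_c 0.78 [373. 215.] ctr [509.8  42.1] sz [73.4 17.3] long 67.8 circ [509.5  42.3] 37.6 
t 8.35 pos [422.3 112.3 193.2] cur -22.7 q6 28.4 claw 46.5 gf 0.0
  shift before turn [-37.7 107.6   3.2] | after turn [-37.1 107.8   3.2] rotvec [ 0.    -0.     0.006]
```

View pics/w5.png

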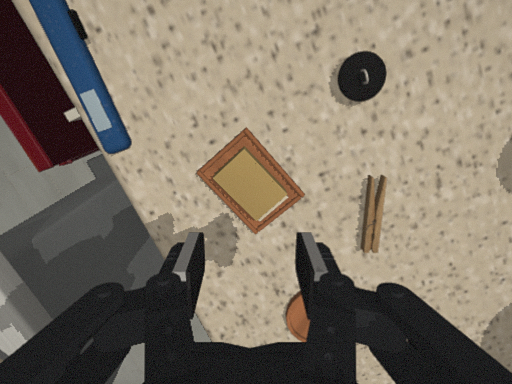

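The matchbox lies centred in its tray at (250,183), the peg is at (373,215), and the large plug is at (362,76) with its ring visible. Now over the peg.

Request:
carry_out:
  steps:
    - {"claw": 46,"x": -20,"y": 53,"z": 20,"rx": 0,"ry": 0,"rz": 0}
    - {"claw": 40,"x": -20,"y": 57,"z": 30,"rx": 0,"ry": 0,"rz": 0}
    - {"claw": 40,"x": 0,"y": 0,"z": 0,"rx": 0,"ry": 0,"rz": 0}

```text
time_s: 8.72
eef_pos: [507.2, 33.5, 143.3]
tcp_rot: [[0.389, 0.921, -0.001], [0.921, -0.389, -0.0], [-0.001, -0.001, -1.0]]
force: [-0.6, -0.4, -0.4]
grip_width: 0.464
grip_force: 0.0
```

```bash
python3 - <<'E'
from h import *
s=ctrl.read_state();im=ctrl.get_image("wrist");r=ctrl.cut_out(im,"peg_c")[0]
ys,xs=np.nonzero(r["pixels"]);w=toworld(im,np.c_[xs,ys],9,s)[:,:2];m=w.mean(0);v=np.linalg.svd(w-m,full_matrices=False)[2][0]
print(r["score"],m,np.degrees(np.arctan2(v[1],v[0]))%180,(w-m)@v.min() if 0 else np.ptp((w-m)@v),cv2.minAreaRect(w.astype(np.float32)))
a=np.degrees(np.arctan2(v[1],v[0]))%180
c=cv2.minAreaRect(w.astype(np.float32))[0];go(c[0],c[1],77,a+90)
cv2.imwrite("pics/w6.png",cv2.resize(im["pixels"][100:300,150:400],(750,600)))
E
```

```text
0.9 [510.39452178  38.05488489] 67.8568745210209 72.95093979027644 ((511.80987548828125, 40.69568634033203), (73.02363586425781, 14.138190269470215), 66.69037628173828)
t 8.825 pos [504.4  35.5 144.5] cur -22.8 q6 18.9 claw 40.0 gf 0.0
  shift before turn [ 7.6  5.  67.5] | after turn [ 7.6  4.9 67.5] rotvec [-0.003  0.    -0.012]
```

View pics/w6.png

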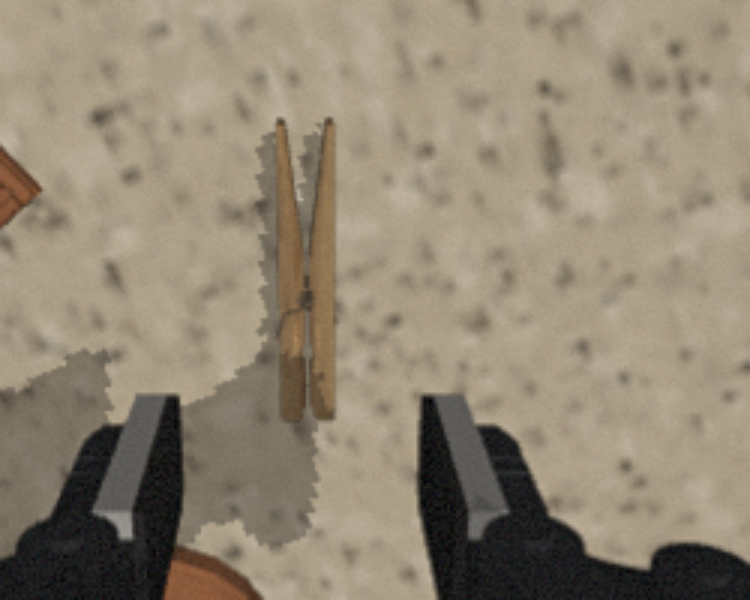

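The peg is at crop (305,270), aligned with the fingers and midway between them. Descend and grip.

Request:
carry_out:
  steps:
    - {"claw": 40,"x": 7,"y": 2,"z": 30,"rx": 0,"ry": 0,"rz": 0}
    - {"claw": 40,"x": 0,"y": 0,"z": 25,"rx": 0,"ry": 0,"rz": 0}
    - {"claw": 40,"x": 0,"y": 0,"z": 12,"rx": 0,"ry": 0,"rz": 0}
    - {"claw": 40,"x": 0,"y": 0,"z": 0,"rx": 0,"ry": 0,"rz": 0}
    - {"claw": 8,"x": 0,"y": 0,"z": 0,"rx": 0,"ry": 0,"rz": 0}

```text
time_s: 9.45
eef_pos: [509.9, 41.6, 79.1]
tcp_rot: [[0.387, 0.922, 0.002], [0.922, -0.387, 0.0], [0.001, 0.002, -1.0]]
force: [0.3, 0.2, -0.0]
grip_width: 0.273
grip_force: 0.0
```

Request:
carry_out:
  steps:
    - {"claw": 8,"x": 0,"y": 0,"z": 0,"rx": 0,"ry": 0,"rz": 0}
    - {"claw": 8,"x": 0,"y": 0,"z": 0,"rx": 0,"ry": 0,"rz": 0}
    - {"claw": 8,"x": 0,"y": 0,"z": 0,"rx": 0,"ry": 0,"rz": 0}
    - {"claw": 8,"x": 0,"y": 0,"z": -30,"rx": 0,"ry": 0,"rz": 0}
    - {"claw": 8,"x": 0,"y": 0,"z": -50,"rx": 0,"ry": 0,"rz": 0}

```text
time_s: 10.07
eef_pos: [508.3, 41.3, 157.7]
tcp_rot: [[0.388, 0.922, -0.004], [0.922, -0.388, 0.0], [-0.001, -0.004, -1.0]]
force: [0.7, -0.4, -0.4]
grip_width: 0.163
grip_force: 26.6
```

```bash
python3 - <<'E'
from h import *
go(403,-197,160,36)
look(["peg_c","tray_plug","tray_peg"],"w7",dict(ZT,peg_c=90))
E
```

```text
t 10.075 pos [508.3  41.3 157.7] cur -22.8 q6 19.6 claw 13.9 gf 26.6
  shift before turn [-260.5   -4.7   -1.9] | after turn [-130.9 -225.3   -2.3] rotvec [-4.000e-03 -1.000e-03 -1.026e+00]
peg_c 0.94 [248. 253.] ctr [508.3  42.9] sz [73.  13.3] long 67.2 circ [508.1  43. ] 36.9 
tray_plug 0.56 [237. 324.] ctr [454.3 -55.3] sz [53.8 15.5] long 66.0 circ [451.  -53.9] 27.1 
tray_peg 0.33 [101. 153.] ctr [420.4 110.4] sz [44.3 59. ] long 110.4 circ [419.9 110.4] 34.7
```

Request:
carry_out:
  steps:
    - {"claw": 8,"x": -52,"y": -1,"z": 0,"rx": 0,"ry": 0,"rz": 0}
    - {"claw": 8,"x": -52,"y": -1,"z": 0,"rx": 0,"ry": 0,"rz": 0}
    - {"claw": 8,"x": -52,"y": -1,"z": 0,"rx": 0,"ry": 0,"rz": 0}
    - {"claw": 8,"x": -52,"y": -1,"z": 0,"rx": 0,"ry": 0,"rz": 0}
    - {"claw": 8,"x": -52,"y": -1,"z": 0,"rx": 0,"ry": 0,"rz": 0}

```text
time_s: 10.9
eef_pos: [402.4, -197.2, 156.8]
tcp_rot: [[0.387, 0.922, -0.002], [0.922, -0.387, 0.002], [0.001, -0.003, -1.0]]
force: [0.2, -1.7, 0.3]
grip_width: 0.164
grip_force: 26.6
```

Request:
carry_out:
  steps:
    - {"claw": 8,"x": 0,"y": 0,"z": 0,"rx": 0,"ry": 0,"rz": -0.171}
    - {"claw": 8,"x": 0,"y": 0,"z": 0,"rx": 0,"ry": 0,"rz": -0.171}
    - {"claw": 8,"x": 0,"y": 0,"z": 0,"rx": 0,"ry": 0,"rz": -0.171}
    - {"claw": 8,"x": 0,"y": 0,"z": 0,"rx": 0,"ry": 0,"rz": -0.171}
    - {"claw": 8,"x": 0,"y": 0,"z": 0,"rx": 0,"ry": 0,"rz": -0.171}

```text
time_s: 11.52
eef_pos: [403.1, -195.8, 156.6]
tcp_rot: [[-0.446, 0.895, -0.003], [0.895, 0.446, 0.002], [0.003, -0.002, -1.0]]
force: [0.1, -0.7, -0.3]
grip_width: 0.164
grip_force: 26.6
```

Request:
carry_out:
  steps:
    - {"claw": 8,"x": 0,"y": 0,"z": 25,"rx": 0,"ry": 0,"rz": -0.171}
    - {"claw": 8,"x": 0,"y": 0,"z": 30,"rx": 0,"ry": 0,"rz": 0}
    - {"claw": 8,"x": 0,"y": 0,"z": 0,"rx": 0,"ry": 0,"rz": 0}

```text
time_s: 11.9
eef_pos: [401.8, -194.9, 100.5]
tcp_rot: [[-0.587, 0.809, -0.007], [0.809, 0.587, 0.005], [0.008, -0.003, -1.0]]
force: [0.0, 0.4, 0.6]
grip_width: 0.16
grip_force: 26.6
```

```bash
python3 - <<'E'
from h import *
go(403,-197,83,36)
look(["peg_c","tray_peg"],"w8",dict(ZT,peg_c=34))
go(403,-197,83,36)
E
```

```text
t 11.9 pos [ 401.8 -194.9  100.5] cur 36.0 q6 -70.8 claw 13.7 gf 26.6
  shift before turn [-2.5 -0.3 17.5] | after turn [-2.4 -0.3 17.5] rotvec [-0.003 -0.008 -0.001]
peg_c 0.76 [248. 252.] ctr [ 400.1 -192.9] sz [13.5 72.4] long 125.9 circ [ 400.1 -192.8] 36.6 
tray_peg 0.72 [253. 188.] ctr [ 403.  -195.2] sz [37.2 94. ] long 124.3 circ [ 402.1 -194.9] 48.8 
t 12.05 pos [ 404.3 -196.5  103.3] cur 36.0 q6 -70.8 claw 13.8 gf 26.6
  shift before turn [ 0.3 -1.3 20.3] | after turn [ 0.3 -1.3 20.3] rotvec [ 0.  0. -0.]
```

View pics/w8.png

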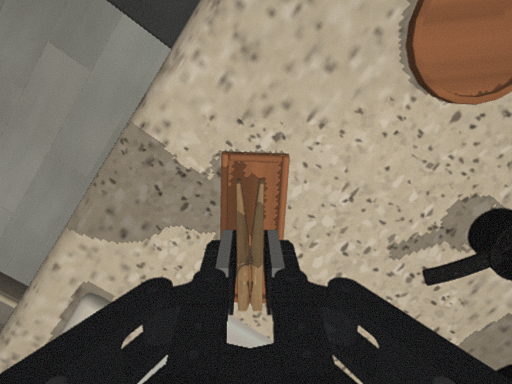

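The peg is held over its tray at (250,252), about 3 mm towards the camera side. I correct that, lower and release.

Request:
carry_out:
  steps:
    - {"claw": 8,"x": -3,"y": 1,"z": 10,"rx": 0,"ry": 0,"rz": 0}
    - {"claw": 8,"x": 0,"y": 0,"z": 10,"rx": 0,"ry": 0,"rz": 0}
    - {"claw": 8,"x": 0,"y": 0,"z": 0,"rx": 0,"ry": 0,"rz": 0}
    - {"claw": 28,"x": 0,"y": 0,"z": 0,"rx": 0,"ry": 0,"rz": 0}
    - {"claw": 28,"x": 0,"y": 0,"z": 0,"rx": 0,"ry": 0,"rz": 0}

```text
time_s: 12.68
eef_pos: [406.5, -198.1, 83.0]
tcp_rot: [[-0.588, 0.809, -0.0], [0.809, 0.588, 0.0], [0.0, -0.0, -1.0]]
force: [0.1, -0.3, 0.3]
grip_width: 0.321
grip_force: 0.0
```

Request:
carry_out:
  steps:
    - {"claw": 28,"x": 0,"y": 0,"z": -20,"rx": 0,"ry": 0,"rz": 0}
    - {"claw": 60,"x": 0,"y": 0,"z": -50,"rx": 0,"ry": 0,"rz": 0}
    - {"claw": 75,"x": 0,"y": 0,"z": -50,"rx": 0,"ry": 0,"rz": 0}
    - {"claw": 75,"x": 0,"y": 0,"z": 0,"rx": 0,"ry": 0,"rz": 0}

```text
time_s: 13.18
eef_pos: [408.6, -199.5, 206.9]
tcp_rot: [[-0.588, 0.809, 0.008], [0.809, 0.588, -0.005], [-0.009, 0.003, -1.0]]
force: [-0.5, -0.2, 0.2]
grip_width: 0.88
grip_force: 0.0
```

```bash
python3 - <<'E'
from h import *
look(["peg_c","tray_peg","tray_plug"],"w9",dict(ZT,peg_c=14))
go(555,232,220,80)
E
```

```text
peg_c 0.56 [249. 180.] ctr [ 406.4 -198.2] sz [13.8 72. ] long 125.4 circ [ 406.3 -198.3] 36.3 
tray_peg 0.65 [245. 159.] ctr [ 403.5 -196. ] sz [36.7 93.8] long 123.8 circ [ 403.5 -195.8] 49.6 
t 13.375 pos [ 405.8 -197.6  201.9] cur 36.0 q6 -70.8 claw 75.2 gf 0.0
  shift before turn [260.  373.1 -17.7] | after turn [-72.4 449.  -18.1] rotvec [ 0.    -0.003 -0.768]
```

View pics/w9.png

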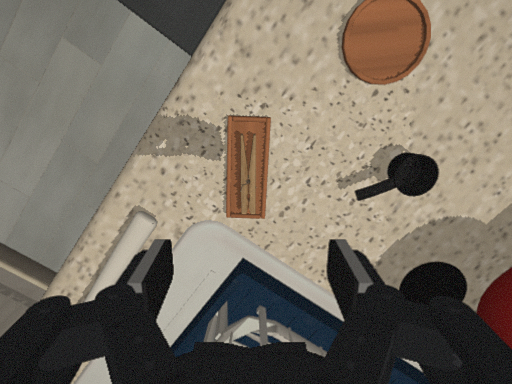

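The peg lies in its tray at (248,172). The plug tray is at (386,38) and the scoop is untouched at (410,175). Now to the large plug.

Request:
carry_out:
  steps:
    - {"claw": 70,"x": 33,"y": 47,"z": -2,"rx": 0,"ry": 0,"rz": 0}
    - {"claw": 70,"x": 33,"y": 47,"z": -2,"rx": 0,"ry": 0,"rz": 0}
    - {"claw": 70,"x": 33,"y": 47,"z": -2,"rx": 0,"ry": 0,"rz": 0}
    - {"claw": 70,"x": 33,"y": 47,"z": -2,"rx": 0,"ry": 0,"rz": 0}
    - {"claw": 70,"x": 33,"y": 47,"z": -2,"rx": 0,"ry": 0,"rz": 0}

```text
time_s: 14.0
eef_pos: [499.5, 75.2, 211.4]
tcp_rot: [[-0.588, 0.809, -0.003], [0.809, 0.588, -0.0], [0.002, -0.003, -1.0]]
force: [1.0, -1.2, 0.9]
grip_width: 0.818
grip_force: 0.0
```

Request:
carry_out:
  steps:
    - {"claw": 70,"x": 32,"y": 46,"z": -2,"rx": 0,"ry": 0,"rz": 0}
    - {"claw": 70,"x": 32,"y": 46,"z": -2,"rx": 0,"ry": 0,"rz": 0}
    - {"claw": 70,"x": 32,"y": 46,"z": -2,"rx": 0,"ry": 0,"rz": 0}
    - {"claw": 70,"x": 0,"y": 0,"z": 0,"rx": 0,"ry": 0,"rz": -0.154}
    - {"claw": 70,"x": 0,"y": 0,"z": 0,"rx": 0,"ry": 0,"rz": -0.154}

```text
time_s: 14.62
eef_pos: [554.3, 233.0, 216.4]
tcp_rot: [[-0.809, 0.587, -0.005], [0.587, 0.809, -0.001], [0.003, -0.004, -1.0]]
force: [0.4, -0.3, -0.2]
grip_width: 0.822
grip_force: 0.0
```

Request:
carry_out:
  steps:
    - {"claw": 70,"x": 0,"y": 0,"z": 0,"rx": 0,"ry": 0,"rz": -0.154}
    - {"claw": 70,"x": 0,"y": 0,"z": 0,"rx": 0,"ry": 0,"rz": -0.154}
    - {"claw": 70,"x": 0,"y": 0,"z": 0,"rx": 0,"ry": 0,"rz": -0.154}
    - {"claw": 70,"x": 0,"y": 0,"z": 20,"rx": 0,"ry": 0,"rz": 0}
    - {"claw": 70,"x": 0,"y": 0,"z": 0,"rx": 0,"ry": 0,"rz": 0}

```text
time_s: 15.25
eef_pos: [553.4, 231.6, 195.9]
tcp_rot: [[-0.985, 0.172, -0.007], [0.172, 0.985, -0.002], [0.006, -0.003, -1.0]]
force: [0.0, 0.7, -0.1]
grip_width: 0.82
grip_force: 0.0
```

```bash
python3 - <<'E'
from h import *
look(["plug_c","strainer_c","tray_strainer"],"w10",ZT)
go(555,233,76,80)
E
```

```text
plug_c 0.57 [255. 191.] ctr [560.5 235.6] sz [46.6 45.7] long 34.9 circ [560.1 235.2] 24.1 
strainer_c 0.92 [382.  73.] ctr [483.7 344.3] sz [62.1 62.5] long 150.7 circ [484.  344.4] 31.8 
tray_strainer 0.72 [389. 213.] ctr [605.1 346.2] sz [80.1 77.9] long 80.4 circ [605.5 345.2] 41.1 
t 15.45 pos [555.3 232.2 199.1] cur 80.1 q6 -64.0 claw 69.6 gf 0.0
  shift before turn [  0.5   0.7 123.1] | after turn [  0.5   0.7 123.1] rotvec [ 0.    -0.     0.002]
```

View pics/w10.png

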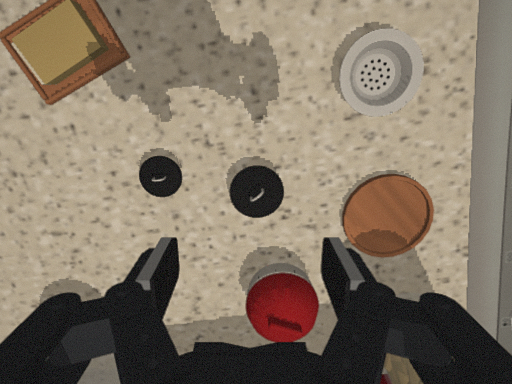

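The large plug is at (257,191), 46 mm across, with the ring visible. The smaller look-alike is at (160,176) and the timer is behind at (282,305). Grasp it.

Request:
carry_out:
  steps:
    - {"claw": 64,"x": -5,"y": 3,"z": 50,"rx": 0,"ry": 0,"rz": 0}
    - {"claw": 64,"x": 0,"y": 0,"z": 40,"rx": 0,"ry": 0,"rz": 0}
    - {"claw": 64,"x": 0,"y": 0,"z": 22,"rx": 0,"ry": 0,"rz": 0}
    - {"claw": 64,"x": 0,"y": 0,"z": 10,"rx": 0,"ry": 0,"rz": 0}
    - {"claw": 64,"x": 0,"y": 0,"z": 0,"rx": 0,"ry": 0,"rz": 0}

```text
time_s: 16.08
eef_pos: [560.8, 234.3, 77.2]
tcp_rot: [[-0.985, 0.172, -0.0], [0.172, 0.985, 0.0], [0.0, 0.0, -1.0]]
force: [0.0, 0.5, -0.8]
grip_width: 0.751
grip_force: 0.0
```

Request:
carry_out:
  steps:
    - {"claw": 38,"x": 0,"y": 0,"z": 0,"rx": 0,"ry": 0,"rz": 0}
    - {"claw": 38,"x": 0,"y": 0,"z": 0,"rx": 0,"ry": 0,"rz": 0}
    - {"claw": 38,"x": 0,"y": 0,"z": 0,"rx": 0,"ry": 0,"rz": 0}
    - {"claw": 38,"x": 0,"y": 0,"z": -20,"rx": 0,"ry": 0,"rz": 0}
    - {"claw": 38,"x": 0,"y": 0,"z": -50,"rx": 0,"ry": 0,"rz": 0}
  newtons: 30

```text
time_s: 16.7
eef_pos: [559.0, 233.7, 145.7]
tcp_rot: [[-0.985, 0.172, -0.006], [0.172, 0.985, -0.002], [0.005, -0.003, -1.0]]
force: [0.7, -0.1, -0.6]
grip_width: 0.511
grip_force: 31.0
```

Request:
carry_out:
  steps:
    - {"claw": 38,"x": 0,"y": 0,"z": -40,"rx": 0,"ry": 0,"rz": 0}
    - {"claw": 38,"x": 0,"y": 0,"z": 0,"rx": 0,"ry": 0,"rz": 0}

```text
time_s: 16.95
eef_pos: [562.6, 234.9, 191.2]
tcp_rot: [[-0.985, 0.172, 0.008], [0.172, 0.985, 0.002], [-0.008, 0.004, -1.0]]
force: [-1.0, -0.7, -0.6]
grip_width: 0.519
grip_force: 31.0
```

```bash
python3 - <<'E'
from h import *
look(["plug_c"],"w11",dict(ZT,plug_c=126))
go(430,-45,186)
go(430,-45,186,60)
E
```

```text
plug_c 0.73 [42. 28.] ctr [451.4 173.5] sz [22.6 33.4] long 109.1 circ [454.4 174.5] 18.1 edge
plug_c 0.69 [150. 164.] ctr [511.6 199.4] sz [18.7 19.3] long 122.0 circ [511.4 199.4] 9.9 
plug_c 0.61 [248. 250.] ctr [561.9 235.4] sz [43.7 47.3] long 169.3 circ [561.8 235.2] 23.9 
t 17.05 pos [560.3 234.2 187.3] cur 80.1 q6 -64.0 claw 43.6 gf 31.0
  shift before turn [  80.3 -297.4    1.2] | after turn [  80.3 -297.4    1.3] rotvec [ 0.  0. -0.]
t 17.05 pos [560.3 234.2 187.3] cur 80.1 q6 -64.0 claw 43.6 gf 31.0
  shift before turn [  80.3 -297.4    1.2] | after turn [ -26.8 -306.9    1.3] rotvec [0.    0.    0.351]
```

View pics/w11.png

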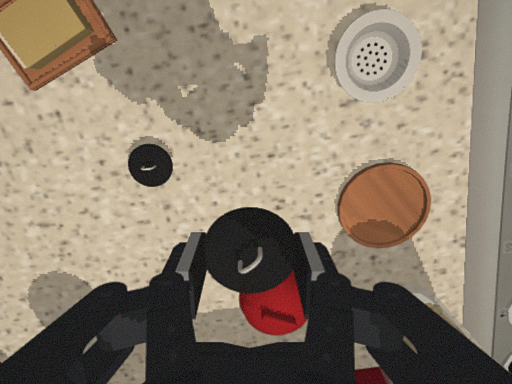

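The plug is held level at (248,250), and the timer is undisturbed behind it. Carry it to the plug tray.

Request:
carry_out:
  steps:
    - {"claw": 38,"x": 13,"y": -50,"z": 0,"rx": 0,"ry": 0,"rz": 0}
    - {"claw": 38,"x": 13,"y": -50,"z": 0,"rx": 0,"ry": 0,"rz": 0}
    - {"claw": 38,"x": 13,"y": -50,"z": 0,"rx": 0,"ry": 0,"rz": 0}
    - {"claw": 38,"x": 13,"y": -50,"z": 0,"rx": 0,"ry": 0,"rz": 0}
    - {"claw": 38,"x": 14,"y": -49,"z": 0,"rx": 0,"ry": 0,"rz": 0}

```text
time_s: 17.68
eef_pos: [450.9, -0.9, 185.5]
tcp_rot: [[-0.985, 0.171, -0.003], [0.171, 0.985, 0.0], [0.003, -0.0, -1.0]]
force: [0.3, -1.3, -0.3]
grip_width: 0.518
grip_force: 31.0
```

Request:
carry_out:
  steps:
    - {"claw": 38,"x": 14,"y": -49,"z": 20,"rx": 0,"ry": 0,"rz": 0}
    - {"claw": 38,"x": 0,"y": 0,"z": 40,"rx": 0,"ry": 0,"rz": 0}
    - {"claw": 38,"x": 0,"y": 0,"z": 25,"rx": 0,"ry": 0,"rz": 0}
    - {"claw": 38,"x": 0,"y": 0,"z": 0,"rx": 0,"ry": 0,"rz": 0}

```text
time_s: 18.18
eef_pos: [428.0, -45.1, 99.6]
tcp_rot: [[-0.985, 0.173, -0.007], [0.173, 0.985, 0.002], [0.008, 0.001, -1.0]]
force: [-0.3, -0.7, -0.8]
grip_width: 0.514
grip_force: 31.0
```

```bash
python3 - <<'E'
from h import *
go(430,-45.5,82)
look(["plug_c","tray_plug"],"w12",dict(ZT,plug_c=40))
go(430,-45.5,82)
E
```

```text
t 18.175 pos [428.  -45.1  99.6] cur 80.1 q6 -95.4 claw 43.9 gf 31.0
  shift before turn [-2.2 -0.  17.6] | after turn [-2.  -0.  17.6] rotvec [ 0.001 -0.008  0.   ]
plug_c 0.69 [248. 248.] ctr [422.8 -44.4] sz [42.4 44.3] long 170.1 circ [423.  -44.2] 22.5 
tray_plug 0.96 [251. 203.] ctr [411.8 -42.6] sz [65.4 32.9] long 79.4 circ [426.9 -45.4] 32.7 
t 18.325 pos [430.8 -45.5 102.3] cur 80.1 q6 -95.4 claw 44.0 gf 31.0
  shift before turn [ 0.8 -0.2 20.3] | after turn [ 0.8 -0.2 20.3] rotvec [ 0.  0. -0.]
```

View pics/w12.png

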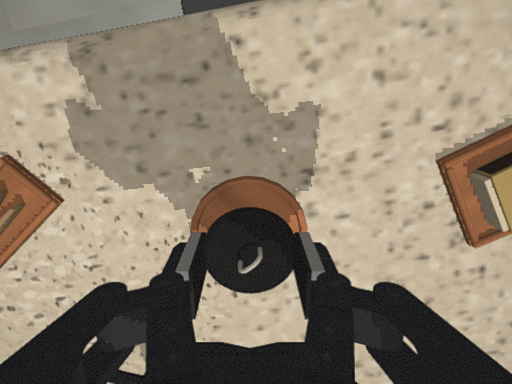

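The plug hangs over the round tray at (250,250), well centred. Lower, release and rise.

Request:
carry_out:
  steps:
    - {"claw": 38,"x": -1,"y": 0,"z": 12,"rx": 0,"ry": 0,"rz": 0}
    - {"claw": 38,"x": 0,"y": 0,"z": 8,"rx": 0,"ry": 0,"rz": 0}
    - {"claw": 38,"x": 0,"y": 0,"z": 0,"rx": 0,"ry": 0,"rz": 0}
    - {"claw": 58,"x": 0,"y": 0,"z": 0,"rx": 0,"ry": 0,"rz": 0}
    - {"claw": 58,"x": 0,"y": 0,"z": 0,"rx": 0,"ry": 0,"rz": 0}

```text
time_s: 18.95
eef_pos: [431.4, -45.6, 82.0]
tcp_rot: [[-0.985, 0.172, -0.0], [0.172, 0.985, 0.0], [0.0, 0.0, -1.0]]
force: [-0.5, -0.1, -0.3]
grip_width: 0.679
grip_force: 0.0
```

Request:
carry_out:
  steps:
    - {"claw": 64,"x": 0,"y": 0,"z": -20,"rx": 0,"ry": 0,"rz": 0}
    - {"claw": 80,"x": 0,"y": 0,"z": -50,"rx": 0,"ry": 0,"rz": 0}
    - {"claw": 80,"x": 0,"y": 0,"z": -50,"rx": 0,"ry": 0,"rz": 0}
    - {"claw": 80,"x": 0,"y": 0,"z": 0,"rx": 0,"ry": 0,"rz": 0}

```text
time_s: 19.45
eef_pos: [433.8, -46.3, 205.6]
tcp_rot: [[-0.985, 0.172, 0.009], [0.172, 0.985, -0.002], [-0.009, -0.001, -1.0]]
force: [-0.3, 0.1, 0.1]
grip_width: 0.935
grip_force: 0.0
```

```bash
python3 - <<'E'
from h import *
look(["plug_c","tray_plug","peg_c"],"w13",dict(ZT,plug_c=19,peg_c=14))
go(484,345,200)
E
```

```text
plug_c 0.66 [246. 174.] ctr [430.8 -45.8] sz [45.4 46.2] long 143.1 circ [430.3 -45.8] 23.5 
plug_c 0.66 [197. 274.] ctr [ 518.3 -113.3] sz [43.9 42.4] long 13.8 circ [ 516.1 -116.5] 24.9 
plug_c 0.56 [478. 238.] ctr [526.  147.3] sz [39.4 33.9] long 46.2 circ [526.4 147. ] 20.1 
tray_plug 0.59 [247. 152.] ctr [429.5 -45.8] sz [65.3 66.2] long 170.1 circ [429.4 -45.7] 33.8 
tray_plug 0.34 [409. 116.] ctr [420.9 107.5] sz [59.5 79.3] long 108.0 circ [421.2 107.7] 48.0 
peg_c 0.85 [ 72. 181.] ctr [ 406.7 -197. ] sz [14.5 74. ] long 126.4 circ [ 407.6 -196.1] 37.3 
t 19.65 pos [430.5 -45.4 200.8] cur 80.1 q6 -95.4 claw 79.8 gf 0.0
  shift before turn [ 14.4 393.8   1. ] | after turn [ 14.4 393.8   0.8] rotvec [ 0.    -0.003  0.   ]
```

Request:
carry_out:
  steps:
    - {"claw": 80,"x": 2,"y": 56,"z": 0,"rx": 0,"ry": 0,"rz": 0}
    - {"claw": 80,"x": 2,"y": 56,"z": 0,"rx": 0,"ry": 0,"rz": 0}
    - {"claw": 80,"x": 2,"y": 56,"z": 0,"rx": 0,"ry": 0,"rz": 0}
    - {"claw": 80,"x": 2,"y": 56,"z": 0,"rx": 0,"ry": 0,"rz": 0}
    - {"claw": 80,"x": 2,"y": 56,"z": 0,"rx": 0,"ry": 0,"rz": 0}

```text
time_s: 20.27
eef_pos: [469.1, 233.4, 200.2]
tcp_rot: [[-0.985, 0.172, -0.003], [0.172, 0.985, -0.001], [0.003, -0.002, -1.0]]
force: [1.4, -0.5, 1.1]
grip_width: 0.937
grip_force: 0.0
```

Request:
carry_out:
  steps:
    - {"claw": 80,"x": 2,"y": 57,"z": 0,"rx": 0,"ry": 0,"rz": 0}
    - {"claw": 80,"x": 2,"y": 57,"z": 0,"rx": 0,"ry": 0,"rz": 0}
    - {"claw": 80,"x": 0,"y": 0,"z": 0,"rx": 0,"ry": 0,"rz": 0.175}
    - {"claw": 80,"x": 0,"y": 0,"z": 0,"rx": 0,"ry": 0,"rz": 0.175}
    - {"claw": 80,"x": 0,"y": 0,"z": 0,"rx": 0,"ry": 0,"rz": 0.175}

```text
time_s: 20.9
eef_pos: [484.6, 344.7, 199.6]
tcp_rot: [[-0.763, 0.646, -0.004], [0.646, 0.763, -0.002], [0.002, -0.004, -1.0]]
force: [-0.5, -0.1, -0.2]
grip_width: 0.936
grip_force: 0.0
```

Request:
carry_out:
  steps:
    - {"claw": 82,"x": 0,"y": 0,"z": 0,"rx": 0,"ry": 0,"rz": 0.175}
    - {"claw": 82,"x": 0,"y": 0,"z": 0,"rx": 0,"ry": 0,"rz": 0.175}
    - {"claw": 82,"x": 0,"y": 0,"z": 0,"rx": 0,"ry": 0,"rz": 0.175}
    - {"claw": 82,"x": 0,"y": 0,"z": 30,"rx": 0,"ry": 0,"rz": 0}
    - {"claw": 82,"x": 0,"y": 0,"z": 0,"rx": 0,"ry": 0,"rz": 0}

```text
time_s: 21.52
eef_pos: [483.3, 343.6, 168.3]
tcp_rot: [[-0.341, 0.94, -0.008], [0.94, 0.341, -0.004], [-0.001, -0.009, -1.0]]
force: [-0.0, -0.4, 0.1]
grip_width: 0.956
grip_force: 0.0
```

```bash
python3 - <<'E'
from h import *
for i in range(2):
    look(["strainer_c","tray_strainer"],"w14",ZT)
    go(484,344.5,75)
E
```

```text
strainer_c 0.67 [254. 191.] ctr [483.6 344.9] sz [62.1 60.5] long 20.2 circ [483.6 345.2] 31.5 
tray_strainer 0.87 [399. 230.] ctr [607.1 353.4] sz [68.5 82.3] long 158.6 circ [605.6 348.8] 41.6 
t 21.675 pos [485.6 344.9 171.9] cur 19.9 q6 8.7 claw 81.6 gf 0.0
  shift before turn [ 0.2 -1.6 96.9] | after turn [ 0.2 -1.6 96.9] rotvec [-0.001  0.     0.   ]
strainer_c 0.63 [249. 190.] ctr [483.6 344.6] sz [63.  62.2] long 20.0 circ [484.1 344.1] 32.3 
tray_strainer 0.79 [394. 224.] ctr [606.4 354.4] sz [68.  82.1] long 162.8 circ [604.9 348.8] 41.4 
t 21.825 pos [485.9 345.  172.9] cur 19.9 q6 8.7 claw 82.0 gf 0.0
  shift before turn [ 0.1 -2.1 97.9] | after turn [ 0.1 -2.  97.9] rotvec [ 0.001 -0.     0.   ]
```

Request:
carry_out:
  steps:
    - {"claw": 82,"x": 0,"y": -1,"z": 40,"rx": 0,"ry": 0,"rz": 0}
    - {"claw": 82,"x": 0,"y": 0,"z": 35,"rx": 0,"ry": 0,"rz": 0}
    - {"claw": 82,"x": 0,"y": 0,"z": 14,"rx": 0,"ry": 0,"rz": 0}
    - {"claw": 82,"x": 0,"y": 0,"z": 8,"rx": 0,"ry": 0,"rz": 0}
    - {"claw": 82,"x": 0,"y": 0,"z": 0,"rx": 0,"ry": 0,"rz": 0}

```text
time_s: 22.45
eef_pos: [485.0, 344.7, 75.6]
tcp_rot: [[-0.341, 0.94, 0.001], [0.94, 0.341, 0.001], [0.0, 0.001, -1.0]]
force: [0.1, 0.2, 0.2]
grip_width: 0.959
grip_force: 0.0
```

Request:
carry_out:
  steps:
    - {"claw": 54,"x": 0,"y": 0,"z": 0,"rx": 0,"ry": 0,"rz": 0}
    - {"claw": 54,"x": 0,"y": 0,"z": 0,"rx": 0,"ry": 0,"rz": 0}
    - {"claw": 54,"x": 0,"y": 0,"z": 0,"rx": 0,"ry": 0,"rz": 0}
    - {"claw": 54,"x": 0,"y": 0,"z": -20,"rx": 0,"ry": 0,"rz": 0}
    - {"claw": 54,"x": 0,"y": 0,"z": -50,"rx": 0,"ry": 0,"rz": 0}
  newtons: 25

```text
time_s: 23.08
eef_pos: [483.3, 343.8, 144.4]
tcp_rot: [[-0.341, 0.94, -0.004], [0.94, 0.341, -0.002], [-0.001, -0.005, -1.0]]
force: [1.0, 1.3, -1.0]
grip_width: 0.692
grip_force: 27.1
```

```bash
python3 - <<'E'
from h import *
look(["strainer_c","tray_strainer"],"w15",dict(ZT,strainer_c=83))
go(606,346.5,144)
E
```

```text
strainer_c 0.85 [250. 248.] ctr [482.  345.7] sz [58.1 62.4] long 109.4 circ [481.8 345.6] 31.3 
tray_strainer 0.66 [411. 245.] ctr [605.1 349.7] sz [77.6 81.2] long 154.6 circ [604.5 348.7] 41.5 
t 23.225 pos [486.4 345.6 148.8] cur 19.9 q6 8.8 claw 58.7 gf 27.1
  shift before turn [-39.9 112.7   5.7] | after turn [-39.9 112.7   4.8] rotvec [ 0.008 -0.001  0.   ]
```

View pics/w15.png

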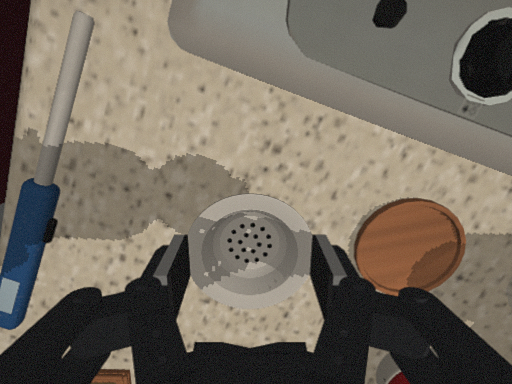

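The strainer is held by the rim and level at (250,250); its tray is at (411,245). Carry it across.

Request:
carry_out:
  steps:
    - {"claw": 54,"x": -13,"y": 38,"z": 0,"rx": 0,"ry": 0,"rz": 0}
    - {"claw": 54,"x": -13,"y": 38,"z": 0,"rx": 0,"ry": 0,"rz": 0}
    - {"claw": 54,"x": -13,"y": 38,"z": 0,"rx": 0,"ry": 0,"rz": 0}
    - {"claw": 54,"x": 0,"y": 0,"z": 35,"rx": 0,"ry": 0,"rz": 0}
    - {"claw": 54,"x": 0,"y": 0,"z": 10,"rx": 0,"ry": 0,"rz": 0}

```text
time_s: 23.85
eef_pos: [603.3, 345.6, 96.7]
tcp_rot: [[-0.341, 0.94, -0.006], [0.94, 0.341, -0.003], [-0.0, -0.007, -1.0]]
force: [-0.8, -0.7, 0.0]
grip_width: 0.691
grip_force: 27.2
```

Request:
carry_out:
  steps:
    - {"claw": 54,"x": 0,"y": 0,"z": 0,"rx": 0,"ry": 0,"rz": 0}

```text
time_s: 23.98
eef_pos: [603.7, 346.3, 98.7]
tcp_rot: [[-0.341, 0.94, -0.003], [0.94, 0.341, -0.001], [-0.0, -0.004, -1.0]]
force: [0.7, 0.3, 0.5]
grip_width: 0.693
grip_force: 27.2
```

```bash
python3 - <<'E'
from h import *
for i in range(2):
    look(["strainer_c","tray_strainer"],"w16",dict(ZT,strainer_c=38))
    go(605.5,347,79)
E
```

```text
strainer_c 0.78 [250. 248.] ctr [602.5 348.8] sz [57.3 61. ] long 109.9 circ [602.2 348.7] 30.7 
tray_strainer 0.91 [270. 186.] ctr [602.5 368.1] sz [77.8 39.6] long 15.3 circ [606.5 353.3] 39.0 
t 24.125 pos [605.1 347.1 101.3] cur 20.0 q6 4.2 claw 59.3 gf 27.2
  shift before turn [-0.3  0.3 22.3] | after turn [-0.3  0.3 22.3] rotvec [ 0.002 -0.     0.   ]
strainer_c 0.77 [251. 253.] ctr [604.9 348. ] sz [58.9 62.8] long 111.1 circ [604.8 348.1] 31.6 
tray_strainer 0.82 [262. 185.] ctr [601.5 366.6] sz [78.3 43.4] long 18.4 circ [607.1 349.9] 39.3 
t 24.275 pos [605.3 347.1 101.5] cur 20.0 q6 4.2 claw 59.2 gf 27.2
  shift before turn [-0.2  0.1 22.5] | after turn [-0.2  0.2 22.5] rotvec [ 0.002 -0.     0.   ]
```

Request:
carry_out:
  steps:
    - {"claw": 54,"x": 0,"y": 1,"z": 12,"rx": 0,"ry": 0,"rz": 0}
    - {"claw": 54,"x": 0,"y": 0,"z": 8,"rx": 0,"ry": 0,"rz": 0}
    - {"claw": 54,"x": 0,"y": 0,"z": 0,"rx": 0,"ry": 0,"rz": 0}
    - {"claw": 76,"x": 0,"y": 0,"z": 0,"rx": 0,"ry": 0,"rz": 0}
    - {"claw": 76,"x": 0,"y": 0,"z": 0,"rx": 0,"ry": 0,"rz": 0}

```text
time_s: 24.9
eef_pos: [605.8, 346.9, 79.5]
tcp_rot: [[-0.341, 0.94, -0.001], [0.94, 0.341, -0.0], [0.0, -0.001, -1.0]]
force: [0.5, -0.1, -0.1]
grip_width: 0.891
grip_force: 0.0
```

Request:
carry_out:
  steps:
    - {"claw": 80,"x": 0,"y": 0,"z": -20,"rx": 0,"ry": 0,"rz": 0}
    - {"claw": 80,"x": 0,"y": 0,"z": -50,"rx": 0,"ry": 0,"rz": 0}
    - {"claw": 80,"x": 0,"y": 0,"z": -50,"rx": 0,"ry": 0,"rz": 0}
    - {"claw": 80,"x": 0,"y": 0,"z": 0,"rx": 0,"ry": 0,"rz": 0}
    - {"claw": 80,"x": 0,"y": 0,"z": 0,"rx": 0,"ry": 0,"rz": 0}

```text
time_s: 25.52
eef_pos: [605.5, 346.8, 199.5]
tcp_rot: [[-0.341, 0.94, -0.001], [0.94, 0.341, -0.0], [-0.0, -0.001, -1.0]]
force: [0.2, -0.0, -1.2]
grip_width: 0.935
grip_force: 0.0
```

```bash
python3 - <<'E'
from h import *
look(["strainer_c","tray_strainer"],"w17",dict(ZT,strainer_c=17))
im=ctrl.get_image("scene")
cv2.imwrite("pics/end.png",im["pixels"])
for l in ["matchbox_c","peg_c","plug_c","strainer_c","tray_matchbox","tray_peg","tray_plug","tray_strainer","coffee_scoop","egg_timer"]:
    for r in ctrl.tip_of(im,l)[:2]: print(l,round(r["score"],2),np.round(toworld(im,[r["position"]],{"m":11,"p":10,"s":11}.get(l[0],0))[0][:2]))
E
```

```text
strainer_c 0.72 [252. 180.] ctr [604.7 347.6] sz [62.1 61. ] long 20.0 circ [605.1 347.5] 31.5 
matchbox_c 0.84 [424. 108.]
peg_c 0.77 [ 408. -200.]
plug_c 0.65 [541. 162.]
plug_c 0.6 [437. -43.]
strainer_c 0.74 [607. 348.]
tray_matchbox 0.93 [421. 112.]
tray_peg 0.58 [ 403. -203.]
tray_plug 0.65 [433. -38.]
tray_strainer 0.68 [ 409. -201.]
tray_strainer 0.5 [610. 342.]
egg_timer 0.98 [671. 238.]
```

```bash
python3 -c "
from cell import ctrl
print(ctrl.close_job())"
```

```text
the job is handed in; nothing more can be done
None
```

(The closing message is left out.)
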